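# Close up the paint box

### The job

Close up the wooden paint box without picking anything up: with the fingertips first push the upright mixing leaf down flat over the paint tubes, then push the lid over and down until it is fully shut, without slamming it. Leave the tubes, brushes and everything else on the desk where they lie.

Things in the scene. Friction and masses are not known exactly. Their poses are not given: they have to be found in the camera images.
- paint_box: Wooden box fixed to the desk, 240 (x) x 200 (y) x 60 mm without lid, walls 10 mm, open top. Origin: centre of underside, z up. Lid hinged on top of the +y wall (left at yaw 0; yaw within 0.7), mixing leaf inside the -y wall; hinge lines run along x. A partition along x (y 22 to 30, top z 43 mm) parts the tubes (-y) from brush and eraser (+y). Other things on the desk are under 100 mm tall.
- leaf_hinge (a point): Middle of the leaf's hinge line, at (0, -85, 46) mm in the box frame, 14 mm under the wall's rim; its axes are the box's.
- leaf (a joint): Angle (rad) of the leaf: light wooden board 212 mm along x, 6 mm thick, reaching 115 mm from its hinge line. 0 = flat on the partition, upper face 49 mm above the desk (hard stop); 1.57 = upright; at most 1.75, leaning out. Starts at 1.38 to 1.62. A stiff hinge (0.09 N m) holds it where left: push its outer (-y) face towards +y, then down.
- leaf_edge (a point): Middle of the leaf's free edge, in mid-thickness, 115 mm from the hinge line. Moves with the leaf; its y axis points from the hinge to the edge, its z axis out of the outer (when flat, upper) face.
- lid_hinge (a point): Middle of the lid's hinge line, at (0, +100, 60) mm in the box frame: top outer edge of the +y wall; its axes are the box's.
- lid (a joint): Angle (rad) of the lid: wooden board 240 mm along x, reaching 204 mm from its hinge line, 10 mm thick from the hinge plane outwards. 0 = shut, top 70 mm above the desk (hard stop); 1.57 = upright; at most 1.9, leaning out. Starts at 1.45 to 1.72. A stiff hinge (0.55 N m) holds it at any angle: push its outer (+y) face towards -y, then down, all the way.
- lid_edge (a point): Middle of the lid's free edge, in mid-thickness (5 mm in from either face), 204 mm from the hinge line. Moves with the lid; its y axis points from the edge to the hinge, its z axis out of the outer (when shut, upper) face.
- tube_a: Paint tube 131 x 32 x 21 mm lying along x in the box's tube compartment. Origin: centre of its underside. To be left alone.
- tube_b: Paint tube 124 x 35 x 23 mm lying along x in the box's tube compartment, nearer the partition. Origin: centre of its underside. To be left alone.
- box_brush: Brush 177 mm long, 8 mm thick, lying along x in the narrow compartment. Origin: centre of its underside. To be left alone.
- eraser: Eraser 45 x 21 x 13 mm in the narrow compartment. Origin: centre of its underside. To be left alone.
- tape_roll: Roll of masking tape, 112 mm across, 24 mm high, lying on the desk beside the box's +y wall, under the open lid. Origin: centre of its underside. To be left alone.
- desk_brush: Brush 212 mm long, 10 mm thick, lying on the desk along the box's -x wall (near the robot). Origin: centre of its underside. To be left alone.

How it is judged:
By the outcome, as a careful person would: the job done as asked, in the order asked, and still so for the second after the job is handed in, with the robot touching nothing.
It also fails if it takes over 64 s, if anything falls off the work surface, if the arm or the gripper's body presses on something with over 40 N, if the wrist force passes 120 N, or if a joint passes its speed limit or range.

### The arm

A 6-joint arm with a two-finger parallel gripper is mounted at the origin on the work surface; the furniture and walls round the work are solid. World frame = base frame: x ahead of the robot, y to its left, z up, the work surface at z = 0. Lengths are in m, angles in rad, forces in N, time in s.
With the tool pointing down it reaches from about 0.25 to 0.775 m from the base axis. Payload 4 kg.
Tool frame: the origin (TCP) lies midway between the tips of the shut fingers; the grasp point (between the pads) lies robot.grip_point_offset behind it (robot.grip_point_offset is the distance from the TCP to the grasp point, in m); z points along the fingers, x is the direction in which the jaws open and shut, and the axes are right-handed (so a half turn about z gives the same grasp; the last joint's range is limited). The gripper opens to 94 mm and grips with 3 to 60 N. Pads are 16 mm wide; open, the fingers measure 119 mm over their backs; the gripper's body (75 mm by 177 mm) begins 78 mm behind the grasp point.
Start: joints at [1.07, 0.087, 1.371, -0, 1.684, -0.103], TCP at [0.213, 0.507, 0.206] pointing down, gripper open.
Joint ranges: [-3.1, 3.1], [-0.76, 2.03], [0.27, 2.55], [-1.08, 4.22], [0.17, 2.65], [-2.57, 2.57]. Speed limits (rad/s): [2.79, 2.79, 3.14, 3.14, 3.14, 3.14].

### API

Orientations are given as [roll, pitch, yaw] about the fixed x, y, z axes, in that order (R = Rz(yaw) Ry(pitch) Rx(roll)).
In Python, from bench import robot, optics, finder gives the robot as it stands. The module is installed in compiled form; this text tells all that it offers.
- The arm moves only by the tool arm_command, never from a script. Its argument "plan" is a list of rows, each a list of 5 numbers: the opening, from 0 (shut) to 1 (fully open), then the shift along the world's x, y, z in m, then the turn about the world's z in degrees. A call has 1 to 10 rows; each row is the pose to reach, as a shift and turn from the pose commanded when the call began; what a row does not reach only later rows make up. A row lasts 1/8 s, in which the tool goes at most 62.5 mm and 10.7 degrees, less where a joint would pass 70% of its speed; a pose out of reach is approached as far as the arm can. A call with a gripper value outside its range is refused whole. The fingers move at their own pace and stop on an object; the grip force is fixed at half the most. Time passes only in rows, so rows that repeat a pose let the fingers close. It gives the time, the measured TCP pose, the force and the opening at its end, in the units of the state.
- robot.get_obs(): the state, without advancing time (a new reading comes with each control period).
- optics.snapshot(name): name is "side" or "top" or "wrist"; returns a dict with "image" (420x560x3 uint8, red, green, blue), "fx", "fy", "cx", "cy" (pixels), "position" and "rotation" of the camera in the world; the wrist camera has in their place "hand_eye" (4x4, takes a point from camera to tool coordinates, whose origin is the TCP and whose axes are the tool frame's). Camera axes: x right, y down, z forward; pixel columns grow to the right and rows downward; lengths in m; the calibration is good to about 2 mm. The wrist camera is an equidistant fisheye: a pixel r from the principal point sees the ray r / f radians off the axis. A picture is of the moment at which its call begins: read the wrist's pose just before it. There is no depth.
- robot.close_job(): hands the job in, once; it reports no verdict.
Trained networks look in the newest picture that a camera, given by its name, has taken for a name from the list of things; names that differ only in an ending like _2 or _b are one class to them, and where a whole thing is asked for, a point or a joint stands for the part that bears it (a point fixed in the world has none). Each returns a list of dicts, best first, with "p" (0 to 1); they miss things now and then, are a little off and sometimes report something else, mostly with a low value. They report only what shows in the picture. A call takes as long as a camera call.
- finder.masks_of(label, camera): "pixels" (420x560 bool, what is visible of it) and "extent" ([left, top, right, bottom] in pixels, round what is visible of it).
The state is a dict: "time": time; "joint_positions": joint angles; "qvel": joint speeds; "joint_torque": joint torques, N m; "tool_pos": TCP position; "ee_rot": TCP orientation; "wrist_force": force on the tool from outside, world axes, zero at the start; "wrist_torque": the same for the moment, N m; "width": finger opening in m.
Only numpy, scipy, OpenCV 4.12 (cv2) and the standard library are available. Lean on these libraries where they do the work, as an engineer would, in place of code of your own. Each camera call takes 0.05 s, during which the arm holds its last target.

## Working session

There is one attempt and no reset: what is moved stays moved. The work goes in short steps, Python scripts to look and compute and a tool call to move; the robot and the scene stay as the last step left them, time stands still between calls to the robot, and variables do not carry over. Pictures are saved under pics/ and viewed, and the job is handed in when it is done.

Besides the shell and the picture viewer there is one more tool, called after "Request:" as name(argument=value, ...), one argument or row to a line, values as JSON. arm_command: Moves the arm, as the interface text tells. Its arguments: {"type":"object","properties":{"plan":{"type":"array","items":{"type":"array","items":{"type":"number"}}}},"required":["plan"]}

```bash
mkdir -p pics; ls
python3 - <<'E'
from bench import robot, optics, finder
import cv2
o=robot.get_obs(); print(o); print(robot.grip_point_offset)
for n in ["side","top","wrist"]:
    s=optics.snapshot(n); cv2.imwrite(f"pics/{n}0.png",s["image"][:,:,::-1])
    print(n,{k:v for k,v in s.items() if k!="image"})
E
```

```text
pics
{'time': 0.0, 'joint_positions': array([ 1.06991426e+00,  8.79400737e-02,  1.37227730e+00, -3.48088245e-05,
        1.68362023e+00, -1.03068407e-01]), 'qvel': array([-0.00078703, -0.00156605, -0.00065532,  0.00169613, -0.00077895,
       -0.00195989]), 'joint_torque': array([ 9.70093861e-04, -3.40186965e+01, -3.02430511e+01,  7.19249994e-02,
        3.27956211e-02, -1.54893560e-04]), 'tool_pos': array([0.21279582, 0.50654726, 0.20430068]), 'ee_rot': array([-3.14139609e+00,  2.23659400e-03,  1.17297901e+00]), 'wrist_force': array([ 0.03346769, -0.61805226, -0.02127264]), 'wrist_torque': array([-0.01664679,  0.01745745,  0.08267534]), 'width': 0.09409757482467081}
0.0188
side {'fx': 485.6115862783119, 'fy': 485.6115862783119, 'cx': 282.17719891890926, 'cy': 206.8414934402271, 'position': array([ 0.45134722, -0.28180098,  0.83864647]), 'rotation': array([-2.67833794, -0.0124895 , -0.09330924])}
top {'fx': 507.1789673734302, 'fy': 507.1789673734302, 'cx': 285.73185018545234, 'cy': 209.17045865702002, 'position': array([0.31933941, 0.1039009 , 1.07260047]), 'rotation': array([-2.96366433, -0.00850132, -1.54403289])}
wrist {'fx': 325.19226210127806, 'fy': 325.19226210127806, 'cx': 274.98532424259434, 'cy': 210.63639967186577, 'hand_eye': array([[ 9.99999944e-01,  5.53565617e-05,  3.31396113e-04,
         7.58781890e-05],
       [-1.30307064e-04,  9.73031877e-01,  2.30670653e-01,
        -6.71338560e-02],
       [-3.09689847e-04, -2.30670683e-01,  9.73031829e-01,
        -1.79516007e-01],
       [ 0.00000000e+00,  0.00000000e+00,  0.00000000e+00,
         1.00000000e+00]])}
```

View pics/side0.png

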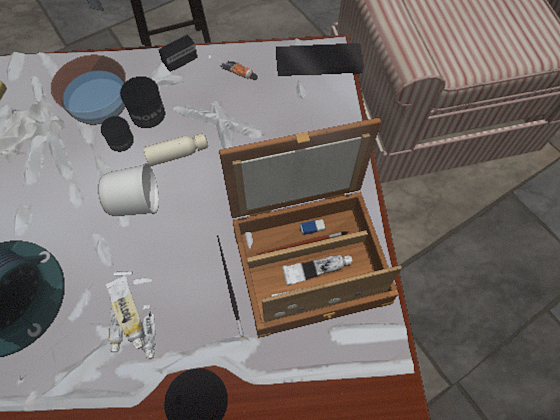

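View pics/top0.png

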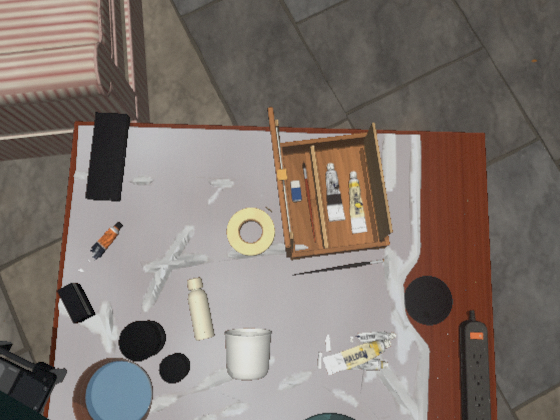

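View pics/wrist0.png

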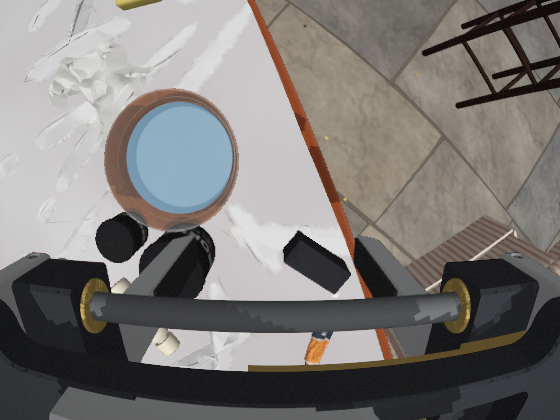

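The side and top views show the box at the right (side about 235–400, 120–330; top 270–390, 108–258). The lid and leaf are both nearly upright. I'll zoom in for corners.

```bash
cat > h.py <<'E'
import numpy as np, cv2
from scipy.spatial.transform import Rotation as R
from scipy.optimize import least_squares
def proj(s,P):
    Rm=R.from_euler('xyz',s["rotation"]).as_matrix()
    q=(np.asarray(P)-s["position"])@Rm
    return np.c_[s["fx"]*q[...,0]/q[...,2]+s["cx"], s["fy"]*q[...,1]/q[...,2]+s["cy"]]
def boxpts(p):
    x,y,yaw,leaf,lid=p
    T=lambda P:(np.asarray(P)@R.from_euler('z',yaw).as_matrix().T+[x,y,0])
    d={}
    for a in(-1,1):
        n='-' if a<0 else '+'
        for b in(-1,1): d['rim'+n+('-' if b<0 else '+')]=[a*.12,b*.1,.06]; d['bot'+n+('-' if b<0 else '+')]=[a*.12,b*.1,0]
        for t,z in(('in',-.003),('out',.003)):  # leaf: outer face
            d['leaf'+t+n]=[a*.106,-.085+.115*np.cos(leaf)-z*np.sin(leaf),.046+.115*np.sin(leaf)+z*np.cos(leaf)]
            
        for t,z in(('in',0),('out',.010)):
            d['lid'+t+n]=[a*.12,.1-.204*np.cos(lid)+z*np.sin(lid),.06+.204*np.sin(lid)+z*np.cos(lid)]
    return {k:T(v) for k,v in d.items()}
E
python3 - <<'E'
import cv2
a=cv2.imread('pics/side0.png')[110:340,210:410]; cv2.imwrite('pics/sz.png',cv2.resize(a,None,fx=2.6,fy=2.6,interpolation=2))
a=cv2.imread('pics/top0.png')[100:270,240:400]; cv2.imwrite('pics/tz.png',cv2.resize(a,None,fx=3.5,fy=3.5,interpolation=2))
E
```

```text
(no output)
```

View pics/sz.png

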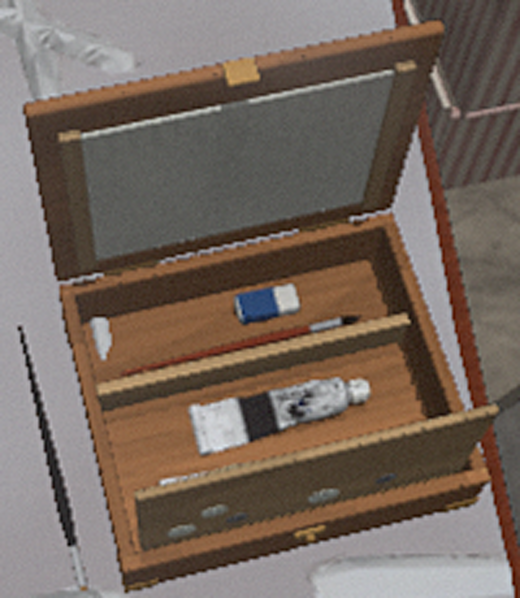

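View pics/tz.png

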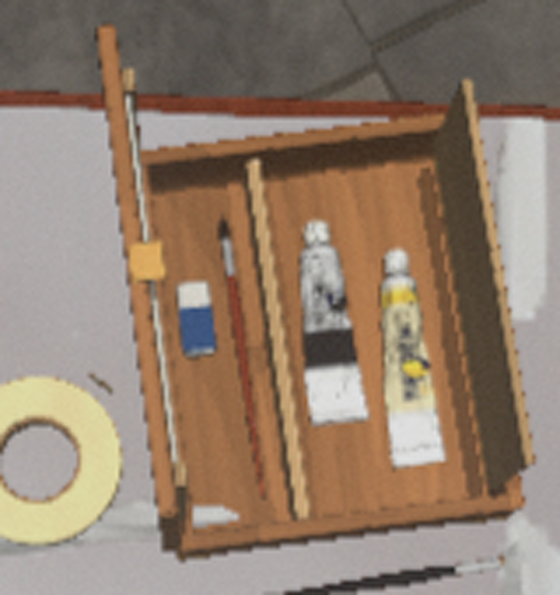

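```bash
cat > fit0.py <<'E'
from h import *
from bench import robot, optics, finder
S={n:optics.snapshot(n) for n in("side","top")}
M={'side':(2.6,210,110,{'lidout-':(25,108),'lidout+':(441,24),'rim-+':(63,287),'rim--':(127,570),'rim+-':(484,460),'rim++':(394,215),'leafin-':(137,492),'leafin+':(496,407)}),
'top':(3.5,240,100,{'lidout+':(98,28),'lidin+':(116,27),'lidout-':(161,516),'lidin-':(175,514),'leafin+':(462,82),'leafout+':(472,80),'leafin-':(523,465),'leafout-':(533,462),'rim--':(522,507),'rim-+':(183,557)})}
def res(p,full=False):
    B=boxpts(p); r=[];lab=[]
    for n,(f,ox,oy,m) in M.items():
        for k,v in m.items():
            d=proj(S[n],B[k][None])[0]-(np.array(v)/f+[ox,oy]); r.append(d); lab.append((n,k,d.round(1)))
    return lab if full else np.ravel(r)
best=min((least_squares(res,[.5,.0,y,1.5,1.6],loss='soft_l1') for y in(-.5,0,.5)),key=lambda s:s.cost)
print(best.x.round(4),best.cost)
for l in res(best.x,True):print(*l)
for k,v in boxpts(best.x).items(): print(k,v.round(3))
E
python3 fit0.py
```

```text
[0.5385 0.0067 0.1519 1.5618 1.5801] 28.959125173838974
side lidout- [-2.3 -1. ]
side lidout+ [-0.3 -1.2]
side rim-+ [-3.3 -0.8]
side rim-- [-3.1  1.2]
side rim+- [1.8 8.2]
side rim++ [-1.4 -1.3]
side leafin- [-2.8  0.2]
side leafin+ [-0.7 -0.8]
top lidout+ [-0. -2.]
top lidin+ [ 0.8 -2.4]
top lidout- [-0.2 -0.1]
top lidin- [ 2.  -0.3]
top leafin+ [-0.2 -1.6]
top leafout+ [ 0.1 -1.4]
top leafin- [ 0.4 -0.5]
top leafout- [ 0.8 -0. ]
top rim-- [ 0.6 -0.1]
top rim-+ [-1.4 -2. ]
rim-- [ 0.435 -0.11   0.06 ]
bot-- [ 0.435 -0.11   0.   ]
rim-+ [0.405 0.087 0.06 ]
bot-+ [0.405 0.087 0.   ]
leafin- [ 0.446 -0.089  0.161]
leafout- [ 0.447 -0.095  0.161]
lidin- [0.404 0.089 0.264]
lidout- [0.403 0.099 0.264]
rim+- [ 0.672 -0.074  0.06 ]
bot+- [ 0.672 -0.074  0.   ]
rim++ [0.642 0.124 0.06 ]
bot++ [0.642 0.124 0.   ]
leafin+ [ 0.656 -0.057  0.161]
leafout+ [ 0.656 -0.063  0.161]
lidin+ [0.642 0.126 0.264]
lidout+ [0.64  0.135 0.264]
```

Fit: box centre (0.5385, 0.007), yaw 0.152, leaf 1.56, lid 1.58. The one bad residual is a corner hidden by the leaf. I'll rise, shut the fingers, turn the jaws along the hinge line and travel over to the -y side.

Request:
arm_command(
  plan=[
    [0,0,0,0.06,-10],
    [0,0,0,0.12,-20],
    [0,0.02,-0.03,0.17,-30],
    [0,0.05,-0.08,0.19,-40],
    [0,0.08,-0.13,0.19,-50],
    [0,0.1,-0.18,0.19,-58.5],
    [0,0.13,-0.23,0.19,-58.5],
    [0,0.15,-0.28,0.19,-58.5],
    [0,0.18,-0.33,0.19,-58.5],
    [0,0.2,-0.38,0.19,-58.5],
  ],
)

```text
time: 1.5
tool_pos: [0.4137, 0.1253, 0.3952]
ee_rot: [3.142, 0.0, 0.152]
wrist_force: [1.3, 0.6, -0.1]
width: 0.0005
```

Request:
arm_command(
  plan=[
    [0,0.03,-0.05,0,0],
    [0,0.06,-0.1,0,0],
    [0,0.09,-0.15,0,0],
    [0,0.12,-0.2,0,0],
    [0,0.146,-0.255,0,0],
    [0,0.146,-0.256,-0.06,0],
    [0,0.146,-0.256,-0.12,0],
    [0,0.146,-0.256,-0.18,0],
    [0,0.146,-0.256,-0.24,0],
    [0,0.146,-0.256,-0.266,0],
  ],
)

```text
time: 2.75
tool_pos: [0.5564, -0.1281, 0.1243]
ee_rot: [-3.138, 0.007, 0.152]
wrist_force: [-0.2, -0.1, 0.3]
width: 0.0004
```

Run:
```python
from bench import robot, optics
import cv2
o=robot.get_obs(); print(o['tool_pos'],o['wrist_force'])
a=optics.snapshot("side")["image"][:,:,::-1]; b=optics.snapshot("top")["image"][:,:,::-1]
cv2.imwrite("pics/s1.png",cv2.resize(cv2.hconcat([a[80:400,160:560],b[80:400,160:560]]),None,fx=1,fy=1))
```

```text
[ 0.556394   -0.12808178  0.12432241] [-0.17536264 -0.06057742  0.32534818]
```

View pics/s1.png

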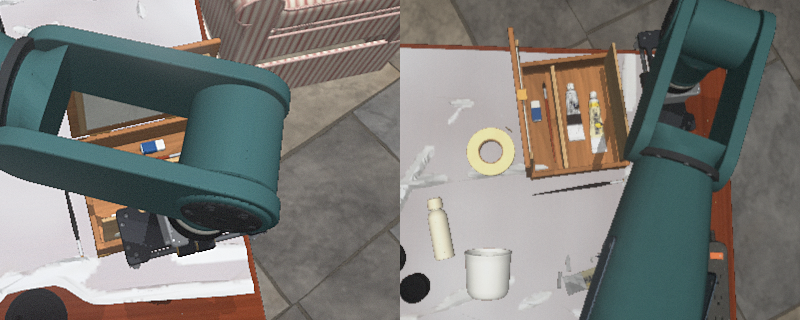

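```bash
cat > path.py <<'E'
from h import *
import sys
c=np.array([.5385,.0067,0]);Rz=R.from_euler('z',.152)
def leaf(th,r=.075): return np.array([0,-.085+r*np.cos(th)-.003*np.sin(th)-.008,.046+r*np.sin(th)+.003*np.cos(th)])
def lid(th,r=.15): return np.array([0,.1-r*np.cos(th)+.01*np.sin(th)+.008,.06+r*np.sin(th)+.01*np.cos(th)])
def w(l): return Rz.apply(l)+c
E
python3 - <<'E'
from path import *
b=np.array([.559,-.129,.130])
for t in np.arange(1.6,-.06,-.08): print(round(t,2),(w(leaf(t))-b).round(4),w(leaf(t)).round(3))
from bench import robot
print(robot.get_obs()['tool_pos'])
E
```

```text
1.6 [-0.0056  0.0386 -0.0091] [ 0.553 -0.09   0.121]
1.52 [-0.0065  0.0446 -0.0089] [ 0.552 -0.084  0.121]
1.44 [-0.0074  0.0505 -0.0092] [ 0.552 -0.078  0.121]
1.36 [-0.0084  0.0564 -0.01  ] [ 0.551 -0.073  0.12 ]
1.28 [-0.0092  0.0622 -0.0113] [ 0.55  -0.067  0.119]
1.2 [-0.0101  0.0679 -0.013 ] [ 0.549 -0.061  0.117]
1.12 [-0.011   0.0734 -0.0152] [ 0.548 -0.056  0.115]
1.04 [-0.0118  0.0787 -0.0178] [ 0.547 -0.05   0.112]
0.96 [-0.0126  0.0839 -0.0208] [ 0.546 -0.045  0.109]
0.88 [-0.0133  0.0887 -0.0243] [ 0.546 -0.04   0.106]
0.8 [-0.014   0.0933 -0.0281] [ 0.545 -0.036  0.102]
0.72 [-0.0147  0.0976 -0.0323] [ 0.544 -0.031  0.098]
0.64 [-0.0153  0.1015 -0.0368] [ 0.544 -0.028  0.093]
0.56 [-0.0158  0.105  -0.0416] [ 0.543 -0.024  0.088]
0.48 [-0.0163  0.1082 -0.0467] [ 0.543 -0.021  0.083]
0.4 [-0.0167  0.1109 -0.052 ] [ 0.542 -0.018  0.078]
0.32 [-0.0171  0.1132 -0.0576] [ 0.542 -0.016  0.072]
0.24 [-0.0173  0.1151 -0.0633] [ 0.542 -0.014  0.067]
0.16 [-0.0176  0.1165 -0.0691] [ 0.541 -0.013  0.061]
0.08 [-0.0177  0.1174 -0.075 ] [ 0.541 -0.012  0.055]
-0.0 [-0.0178  0.1179 -0.081 ] [ 0.541 -0.011  0.049]
[ 0.55624624 -0.12802109  0.12466154]
```

Request:
arm_command(
  plan=[
    [0,-0.003,0.02,-0.004,0],
    [0,-0.005,0.037,-0.004,0],
    [0,-0.006,0.045,-0.004,0],
    [0,-0.007,0.051,-0.004,0],
    [0,-0.008,0.057,-0.005,0],
    [0,-0.009,0.062,-0.006,0],
    [0,-0.01,0.068,-0.008,0],
    [0,-0.011,0.074,-0.01,0],
    [0,-0.011,0.079,-0.013,0],
    [0,-0.011,0.079,-0.013,0],
  ],
)

```text
time: 4.1
tool_pos: [0.5476, -0.0493, 0.1158]
ee_rot: [-3.141, 0.001, 0.153]
wrist_force: [0.1, -0.9, -0.3]
width: 0.0004
```

Run:
```python
from bench import robot, optics
import cv2
o=robot.get_obs(); print(o['tool_pos'],o['wrist_force'])
a=optics.snapshot("side")["image"][:,:,::-1]; b=optics.snapshot("top")["image"][:,:,::-1]
c=optics.snapshot("wrist")["image"][:,:,::-1]
cv2.imwrite("pics/s2.png",cv2.hconcat([a[80:400,160:560],b[80:400,160:560]]))
cv2.imwrite("pics/w2.png",c)
```

```text
[ 0.54755686 -0.04925271  0.11580205] [ 0.12126533 -0.91919429 -0.32357308]
```

View pics/s2.png

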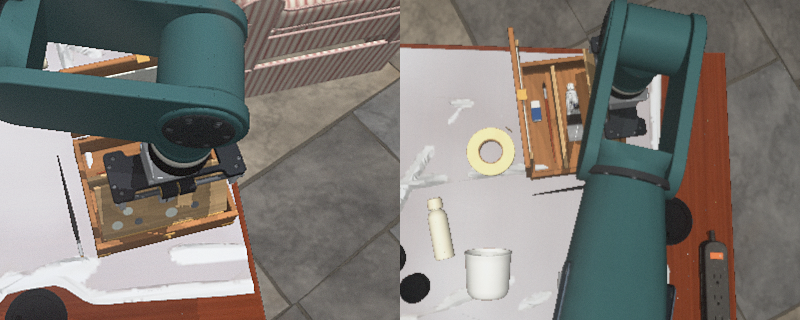

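View pics/w2.png

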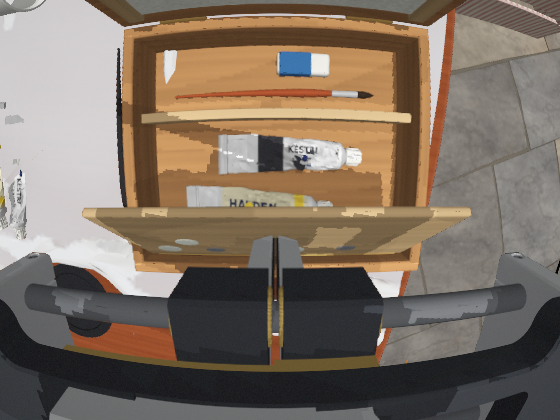

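The leaf is tilting under the fingertips (wrist view: its edge at row ~212, tips at ~(275,245)) and the tubes are undisturbed. Next I follow it down.

Request:
arm_command(
  plan=[
    [0,-0.001,0.004,-0.006,0],
    [0,-0.002,0.009,-0.01,0],
    [0,-0.003,0.014,-0.015,0],
    [0,-0.004,0.021,-0.023,0],
    [0,-0.005,0.028,-0.033,0],
    [0,-0.006,0.033,-0.044,0],
    [0,-0.006,0.035,-0.049,0],
    [0,-0.006,0.037,-0.055,0],
    [0,-0.006,0.038,-0.06,0],
    [0,-0.006,0.038,-0.064,0],
  ],
)

```text
time: 5.5
tool_pos: [0.542, -0.0118, 0.0522]
ee_rot: [-3.141, 0.0, 0.152]
wrist_force: [-0.1, 0.4, 1.0]
width: 0.0004
```

Run:
```python
from bench import robot, optics
import cv2
o=robot.get_obs(); print(o['tool_pos'],o['wrist_force'])
c=optics.snapshot("wrist")["image"][:,:,::-1]
cv2.imwrite("pics/w3.png",c)
```

```text
[ 0.54202823 -0.01183529  0.05220869] [-0.08180658  0.38673137  1.01396422]
```

View pics/w3.png

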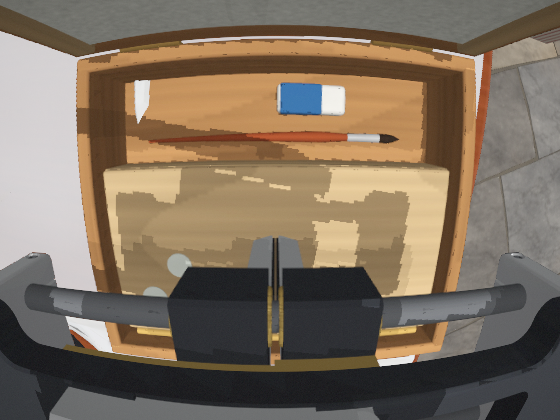

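The leaf is nearly flat, with its edge at row ~165 covering the partition. I'll press down slowly until the stop is felt.

Request:
arm_command(
  plan=[
    [0,0,0,-0.001,0],
    [0,0,0,-0.002,0],
    [0,0,0,-0.003,0],
    [0,0,0,-0.004,0],
    [0,0,0,-0.005,0],
    [0,0,0,-0.005,0],
  ],
)

```text
time: 6.3
tool_pos: [0.5422, -0.0119, 0.0492]
ee_rot: [3.141, -0.001, 0.152]
wrist_force: [-3.6, 1.1, 7.3]
width: 0.0006
```

Request:
arm_command(
  plan=[
    [0,0,0,0.03,0],
    [0,0,0,0.09,0],
    [0,0,0,0.15,0],
    [0,0,0,0.21,0],
    [0,0,0,0.27,0],
    [0,0,0,0.32,0],
    [0,0,0,0.35,0],
    [0,-0.005,0.04,0.35,0],
    [0,-0.014,0.09,0.35,0],
    [0,-0.021,0.14,0.35,0],
  ],
)

```text
time: 7.55
tool_pos: [0.521, 0.1292, 0.3975]
ee_rot: [3.141, -0.001, 0.151]
wrist_force: [-0.3, -0.0, 0.3]
width: 0.0005
```

Request:
arm_command(
  plan=[
    [0,-0.008,0.05,0,0],
    [0,-0.009,0.065,0,0],
    [0,-0.009,0.065,0,0],
    [0,-0.009,0.065,0,0],
  ],
)

```text
time: 8.05
tool_pos: [0.5125, 0.1918, 0.3974]
ee_rot: [3.141, -0.0, 0.15]
wrist_force: [-0.0, -0.2, 0.1]
width: 0.0005
```

Run:
```python
from bench import robot, optics
from path import *
import cv2
o=robot.get_obs(); print(o['tool_pos'],o['wrist_force'])
for n in("side","top","wrist"):
    s=optics.snapshot(n); cv2.imwrite(f"pics/{n}4.png",s["image"][:,:,::-1])
for t in np.arange(1.7,-.06,-.1): print(round(t,2),w(lid(t)).round(4),(w(lid(t))-o['tool_pos']).round(3))
```

```text
[0.51248988 0.1918447  0.39744503] [-0.01389507 -0.24065021  0.08680054]
1.7 [0.5177 0.1424 0.2075] [ 0.005 -0.049 -0.19 ]
1.6 [0.52   0.1277 0.2096] [ 0.007 -0.064 -0.188]
1.5 [0.5222 0.1128 0.2103] [ 0.01  -0.079 -0.187]
1.4 [0.5245 0.098  0.2095] [ 0.012 -0.094 -0.188]
1.3 [0.5268 0.0833 0.2072] [ 0.014 -0.109 -0.19 ]
1.2 [0.529  0.0689 0.2034] [ 0.016 -0.123 -0.194]
1.1 [0.5311 0.055  0.1982] [ 0.019 -0.137 -0.199]
1.0 [0.5331 0.0417 0.1916] [ 0.021 -0.15  -0.206]
0.9 [0.5351 0.029  0.1837] [ 0.023 -0.163 -0.214]
0.8 [0.5369 0.0172 0.1746] [ 0.024 -0.175 -0.223]
0.7 [0.5385 0.0064 0.1643] [ 0.026 -0.185 -0.233]
0.6 [ 0.54   -0.0033  0.1529] [ 0.028 -0.195 -0.244]
0.5 [ 0.5414 -0.0119  0.1407] [ 0.029 -0.204 -0.257]
0.4 [ 0.5425 -0.0193  0.1276] [ 0.03  -0.211 -0.27 ]
0.3 [ 0.5434 -0.0253  0.1139] [ 0.031 -0.217 -0.284]
0.2 [ 0.5441 -0.0299  0.0996] [ 0.032 -0.222 -0.298]
0.1 [ 0.5446 -0.0331  0.0849] [ 0.032 -0.225 -0.313]
-0.0 [ 0.5449 -0.0348  0.07  ] [ 0.032 -0.227 -0.327]
```

View pics/side4.png

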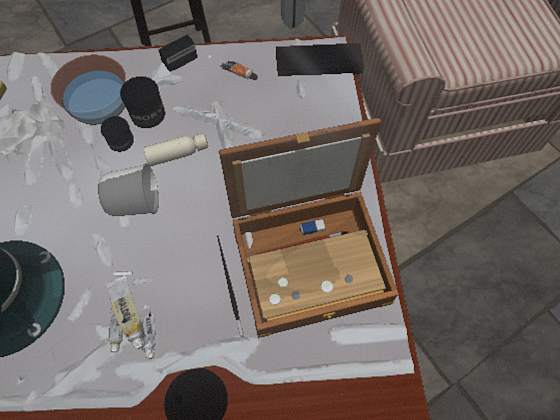

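View pics/top4.png

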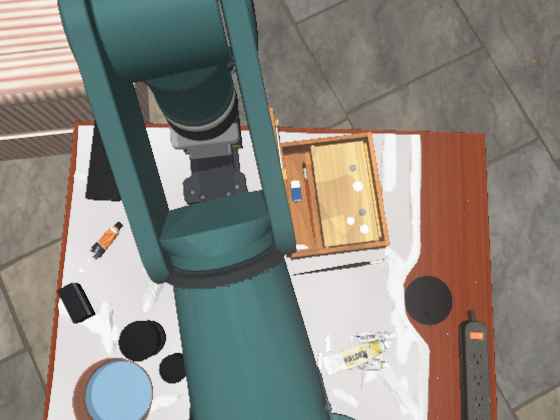

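View pics/wrist4.png

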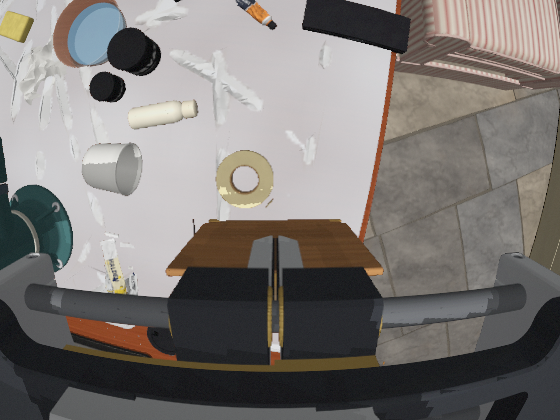

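The leaf lies flat over the tubes (side view 250–390, 235–320). The lid is still upright and everything else is unmoved. I'll lower behind the lid and start pushing.

Request:
arm_command(
  plan=[
    [0,0,0,-0.06,0],
    [0,0,0,-0.12,0],
    [0,0,0,-0.17,0],
    [0,0,0,-0.187,0],
    [0,0.003,-0.025,-0.187,0],
    [0,0.006,-0.05,-0.187,0],
    [0,0.007,-0.062,-0.187,0],
    [0,0.009,-0.073,-0.187,0],
    [0,0.011,-0.084,-0.187,0],
    [0,0.012,-0.094,-0.188,0],
  ],
)

```text
time: 9.45
tool_pos: [0.5249, 0.0992, 0.2104]
ee_rot: [-3.141, -0.003, 0.153]
wrist_force: [0.8, 2.8, 2.6]
width: 0.0006
```

Request:
arm_command(
  plan=[
    [0,0.0015,-0.01,-0.001,0],
    [0,0.003,-0.02,-0.003,0],
    [0,0.004,-0.029,-0.006,0],
    [0,0.006,-0.038,-0.008,0],
    [0,0.007,-0.047,-0.012,0],
    [0,0.009,-0.056,-0.018,0],
    [0,0.009,-0.056,-0.018,0],
  ],
)

```text
time: 10.32
tool_pos: [0.5326, 0.0414, 0.1905]
ee_rot: [3.14, 0.002, 0.15]
wrist_force: [-0.5, -1.2, 0.8]
width: 0.0002
```

Run:
```python
from bench import robot, optics
import cv2
o=robot.get_obs(); print(o['tool_pos'],o['wrist_force'])
s=optics.snapshot("side")["image"]; c=optics.snapshot("wrist")["image"]
cv2.imwrite("pics/w5.png",cv2.resize(cv2.hconcat([s,c]),(800,300))[:,:,::-1])
```

```text
[0.53258702 0.0414494  0.19053044] [-0.46739411 -1.16047582  0.83329198]
```

View pics/w5.png

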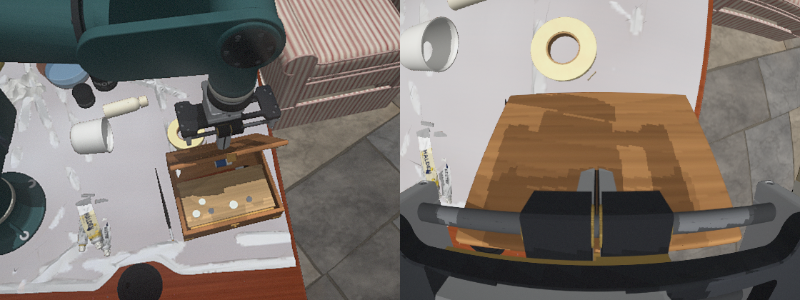

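The lid is at about 1.0 rad, riding on the tips, with the tape untouched. Continuing slowly.

Request:
arm_command(
  plan=[
    [0,0.001,-0.006,-0.003,0],
    [0,0.002,-0.012,-0.007,0],
    [0,0.003,-0.018,-0.0115,0],
    [0,0.004,-0.024,-0.016,0],
    [0,0.005,-0.03,-0.021,0],
    [0,0.006,-0.035,-0.026,0],
    [0,0.007,-0.04,-0.032,0],
    [0,0.0075,-0.045,-0.0375,0],
    [0,0.008,-0.049,-0.044,0],
    [0,0.009,-0.053,-0.05,0],
  ],
)

```text
time: 11.68
tool_pos: [0.5421, -0.0106, 0.1413]
ee_rot: [3.141, -0.0, 0.152]
wrist_force: [-1.1, 1.8, 1.6]
width: 0.0002
```

Request:
arm_command(
  plan=[
    [0,0.0005,-0.004,-0.0065,0],
    [0,0.001,-0.007,-0.013,0],
    [0,0.0015,-0.01,-0.02,0],
    [0,0.002,-0.013,-0.027,0],
    [0,0.002,-0.016,-0.034,0],
    [0,0.0025,-0.018,-0.04,0],
    [0,0.003,-0.02,-0.045,0],
    [0,0.003,-0.021,-0.05,0],
    [0,0.003,-0.022,-0.054,0],
    [0,0.003,-0.022,-0.057,0],
  ],
)

```text
time: 12.92
tool_pos: [0.5451, -0.0322, 0.0843]
ee_rot: [3.141, -0.0, 0.152]
wrist_force: [1.2, 0.0, 2.0]
width: 0.0006
```

Run:
```python
from bench import robot, optics
import cv2
o=robot.get_obs(); print(o['tool_pos'],o['wrist_force'])
s=optics.snapshot("side")["image"]; c=optics.snapshot("wrist")["image"]
cv2.imwrite("pics/w6.png",cv2.resize(cv2.hconcat([s,c]),(800,300))[:,:,::-1])
```

```text
[ 0.54514259 -0.03217513  0.08432626] [1.2310081  0.02311404 1.9926087 ]
```

View pics/w6.png

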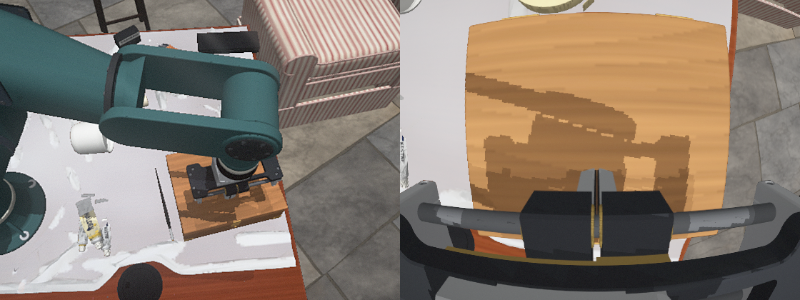

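The lid is within about 0.1 rad of shut. I'll make the last 14 mm at roughly 15 mm/s.

Request:
arm_command(
  plan=[
    [0,0,0,-0.002,0],
    [0,0,0,-0.004,0],
    [0,0,0,-0.006,0],
    [0,0,0,-0.008,0],
    [0,0,-0.001,-0.01,0],
    [0,0,-0.001,-0.0115,0],
    [0,0,-0.001,-0.013,0],
    [0,0,-0.001,-0.0145,0],
    [0,0,-0.001,-0.016,0],
    [0,0,-0.001,-0.017,0],
  ],
)

```text
time: 14.28
tool_pos: [0.5453, -0.0328, 0.0701]
ee_rot: [3.141, -0.001, 0.152]
wrist_force: [-4.7, 0.9, 14.8]
width: 0.0004
```

Hard stop felt: 14.8 N at z = 0.0701, against an expected 0.070. Now I'll back off straight up and clear the view.

Request:
arm_command(
  plan=[
    [0,0,0,0,0],
    [0,0,0,0.01,0],
    [0,0,0,0.05,0],
    [0,0,0,0.11,0],
    [0,0,0,0.17,0],
    [0,0,0,0.23,0],
    [0,-0.03,0.04,0.28,0],
    [0,-0.06,0.09,0.3,0],
    [0,-0.09,0.14,0.3,0],
    [0,-0.12,0.19,0.3,0],
  ],
)

```text
time: 15.52
tool_pos: [0.424, 0.1583, 0.3678]
ee_rot: [-3.141, -0.001, 0.151]
wrist_force: [0.2, 0.2, -0.7]
width: 0.0005
```

Request:
arm_command(
  plan=[
    [0,-0.03,0.05,0,0],
    [0,-0.06,0.1,0,0],
    [0,-0.09,0.15,0,0],
    [0,-0.12,0.2,0,0],
    [0,-0.15,0.24,0,0],
    [0,-0.15,0.24,0,0],
    [0,-0.15,0.24,0,0],
  ],
)

```text
time: 16.4
tool_pos: [0.2753, 0.3966, 0.3672]
ee_rot: [3.14, 0.0, 0.152]
wrist_force: [0.1, -0.2, 0.1]
width: 0.0006
```

Run:
```python
from bench import robot, optics
from h import *
o=robot.get_obs(); print(o['tool_pos'],o['wrist_force'])
B=boxpts([.5385,.0067,.152,0,0])
for n in("side","top"):
    s=optics.snapshot(n); im=s["image"][:,:,::-1].copy()
    p={k:proj(s,B[k][None])[0] for k in('lidout-','lidout+')}
    print(n,p)
    cv2.imwrite(f"pics/{n}7.png",im)
a=cv2.imread('pics/side7.png')[110:340,210:410]; b=cv2.imread('pics/top7.png')[100:330,210:410]
cv2.imwrite('pics/z7.png',cv2.resize(cv2.hconcat([a,b]),None,fx=2,fy=2,interpolation=2))
```

```text
[0.27532012 0.39663517 0.36715884] [ 0.0671317  -0.2479269   0.08991764]
side {'lidout-': array([256.11066639, 331.4909426 ]), 'lidout+': array([400.19940416, 295.70692823])}
top {'lidout-': array([392.72598165, 243.9386715 ]), 'lidout+': array([373.97759205, 129.32934745])}
```

View pics/z7.png

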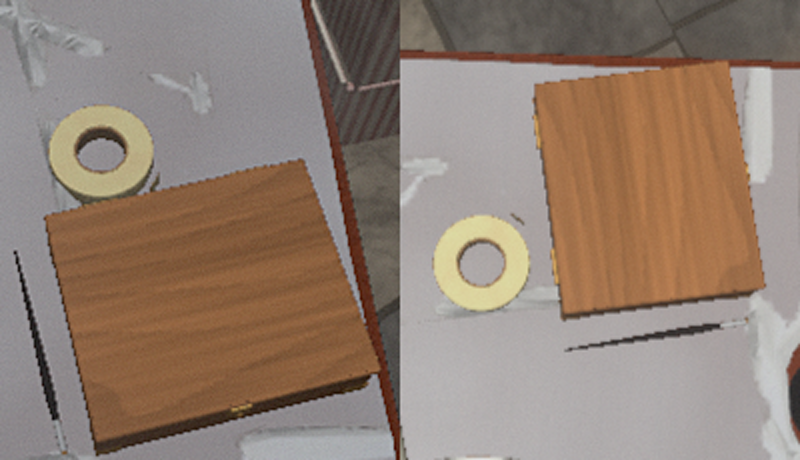

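View pics/side7.png

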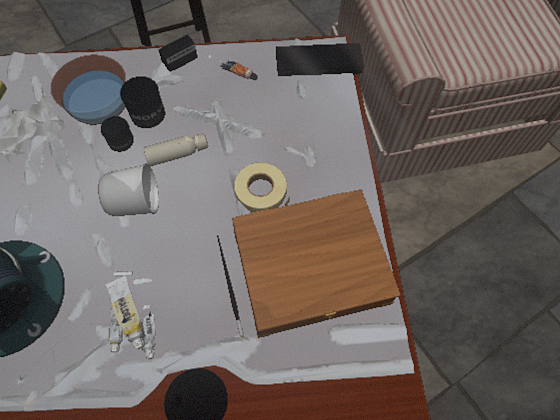

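The lid is shut: its corners at about (258,332) and (400,296) in the side view match the shut model, (256,331) and (400,296). Tape and brush are unmoved.

```bash
python3 -c "
from bench import robot
print(robot.close_job())"
```

```text
the job is handed in; nothing more can be done
None
```

The paint box is shut and the job is handed in, at about 16.5 s of the 64 s allowed. With the fingers closed, I pushed the leaf down flat over the tubes first. Then I pushed the lid over from behind and took the last 14 mm at about 15 mm/s.

- **Leaf:** it met its stop at tip height 49.2 mm (49 mm expected) with 7 N. A picture taken before the lid closed showed it flat.
- **Lid:** it met its stop at 70.1 mm (70 mm expected) with 15 N. After I backed the arm off, the lid's corners in the side picture matched the shut position to within about 2 pixels.
- **Other things:** the tape roll, desk brush and the rest of the desk look unmoved in the last pictures. The tubes had not visibly moved mid-push, and I saw the eraser and box brush still in place after the leaf was down. None of these can be seen with the lid shut.

No check failed. In the first box fit one corner reading was off by 8 pixels, probably because the leaf hid that corner; I set it aside, and the contact heights agreed with the fit.

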